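# Draw a batch of knob blanks from the hopper

## Robot

A 7-joint arm with a two-finger parallel gripper is mounted at the origin on the work surface. World frame = base frame: x ahead of the robot, y to its left, z up, the work surface at z = 0. Lengths are in m, angles in degrees, forces in N, time in s.
With the tool pointing down it reaches from about 0.425 to 0.95 m from the base axis. Payload 4.7 kg.
Tool frame: the origin (TCP) lies where the fingers leave the gripper's body, on its centre line; the fingertips stand 73 mm ahead of it and the grasp point (between the pads) lies 54 mm ahead of it (env.hold_point_z is the distance from the TCP to the grasp point, in m); z points along the fingers, y is the direction in which the jaws open and shut (so a half turn about z gives the same grasp; the last joint's range is limited). The gripper opens to 85 mm and grips with 20 to 120 N. Pads are 22 mm wide; open, the fingers measure 114 mm over their backs; the gripper's body (76 mm by 85 mm) begins 54 mm behind the grasp point. The pads swing forward as they close: fully open they stand 13 mm farther back than shut.
Start: joints at [-71.671, 26.849, -2.785, 87.806, 1.381, 65.374, -4.715], TCP at [0.231, 0.634, 0.304] pointing down, gripper open.
Joint ranges: [-148.3, 148.3], [-19.14, 114.17], [-79.39, 73.82], [5.75, 140.21], [-59.74, 239.74], [12.07, 113.84], [-152.46, 152.46]. Speed limits (degrees/s): [147.25, 147.25, 180, 180, 180, 180, 180].

## Interface

Orientations are given as a 3x3 rotation matrix whose columns are the frame's x, y, z axes.
In Python, from cell import env gives the robot as it stands. The module is installed in compiled form; this text tells all that it offers.
- The arm moves only by the tool carry_out, never from a script. Its argument "commands" is a list of rows, each an object with "dp": the shift along the tool's x, y, z in m, a list of three; "twist": the turn about the tool's z in rad. In form: [{"dp": [x, y, z], "twist": twist}, ...]. A call has 1 to 20 rows; each row shifts and turns the commanded pose from where the row before left it, along the tool's axes as they then stand; what a row does not reach is not made up. A row lasts 1/12 s, in which the tool goes at most 41.7 mm and 7.16 degrees, less where a joint would pass 70% of its speed; a pose out of reach is approached as far as the arm can. A call is refused whole if a number of a shift passes 0.0417 or a number of a turn 0.125, either way. A call with a gripper value outside its range is refused whole. "jaw" is the opening, from 0 (shut) to 1 (fully open), set as the call begins (left out, the last holds). The fingers move at their own pace and stop on an object; the grip force is fixed at half the most. Time passes only in rows, so rows that do not move let the fingers close. It gives the time, the measured TCP pose, the force and the opening at its end, in the units of the state.
- env.sense(): the state, without advancing time (a new reading comes with each control period).
- env.capture(name): name is "side" or "top"; returns a dict with "color" (420x560x3 uint8, red, green, blue), "z_map" (420x560 float32, m along the optical axis (not along the pixel's ray), 0 where there is no reading), "camera_matrix" (3x3 intrinsics, pixels), "dist" ([k1, k2, p1, p2, k3] as OpenCV has them; the pictures are not rectified), "camera_from_world" (4x4, takes a point from world to camera coordinates). Camera axes: x right, y down, z forward; pixel columns grow to the right and rows downward; lengths in m; the calibration is good to about 2 mm. A picture is of the moment at which its call begins.
- env.finish_job(): hands the job in, once; it reports no verdict.
The state is a dict: "clock": time; "qpos": joint angles; "joint_velocities": joint speeds; "effort": joint torques, N m; "ee_pos": TCP position; "ee_rot": TCP orientation; "contact_force": force on the tool from outside, world axes, zero at the start; "moment": the same for the moment, N m; "width": finger opening in m.
Only numpy, scipy, OpenCV 4.12 (cv2) and the standard library are available. Lean on these libraries where they do the work, as an engineer would, in place of code of your own. Each camera call takes 0.05 s, during which the arm holds its last target. There are 200 camera calls.

## Task

Make up the next batch of hexagonal knob blanks for the router: with the drawer left under the chute, draw the hopper's slide gate right out to its end stop so that every blank falls into the drawer, slide the gate fully home again, and only then pull the drawer out to its stop. Put every blank in the carry tray, those from the drawer and those lying loose on the bench alike, leave the tray flat on the bench, and push the drawer fully shut; leave the other tools on the bench where they lie.

Things in the scene. Friction and masses are not known exactly. Their poses are not given: they have to be found in the camera images.
- hopper: Plywood hopper on a drawer base, fixed to the bench. Origin: chute axis, at bench level. Gate draws out along -x, drawer opens along +y. mm in this frame: base x -90..90, y -86..96, flat top (deck) 60 high; on it the chute, outside x -48..48, y -51..51, inside 84 x 90, through the deck into the drawer. Panel on the drawer side clear.
- hopper_rim (a point): Centre line of the chute at the hopper's rim, 229 mm up; axes as the hopper's. Above 115 mm the hopper flares towards +x and -y only; the rim spans x -52..122, y -115..55 mm in the hopper's frame. The blanks inside lie on the closed gate, undersides 65 mm above the bench.
- gate (a joint): How far the slide gate is drawn out of the chute, m: 0 home (chute closed), 0.086 at its end stop (chute fully open). It may start a few mm off home. Aluminium plate; slides with about 2 N of friction and stays where it is left.
- gate_knob (a point): Middle of the gate's pull knob: an upright black cylinder, 24 mm across and 38 mm tall, standing on the gate's outer end (plate top at 65 mm, knob top at 103 mm above the bench; this point is at 86 mm). With the gate home it is 55 mm clear of the chute's wall.
- drawer (a joint): How far the drawer is pulled out, m: 0 shut (front against the base), 0.160 at its end stop. It may start a few mm ajar. About 1.5 N of friction; stays where it is left.
- drawer_knob (a point): Middle of the drawer's pull knob: a dark wooden cylinder 26 mm across and 26 mm long, lying along the pull direction, 34 mm above the bench, on a thinner stem; its middle stands 31 mm in front of the 8 mm thick drawer front (57 mm high, 176 wide).
- drawer_floor (a point): Centre of the drawer's floor inside (10 mm above the bench, cork lined); axes as the hopper's. Inside 144 mm (x) by 165 mm (y), side and rear walls up to 46 mm above the bench. With the drawer at its stop all but the last 5 mm of it stands clear of the base.
- tray: Loose plywood carry tray, 180 (x) by 140 (y) mm, 30 high, walls 6 thick, floor 6 thick, 0.4 kg. Origin: centre of its underside.
- blank1_mid (a point): Blank that starts in the hopper: hexagonal beech blank, 32 mm across flats, 37 over corners, 24 thick, 16 g, a flush dark pilot mark on each face. The point is its centre, half-way up; z is the hexagon's axis, x runs through the middle of a flat (flats face 0, 60, 120 deg from x). It may come to lie on a face or on a flat. None when this one is absent.
- blank2_mid (a point): Blank that starts in the hopper: hexagonal beech blank, 32 mm across flats, 37 over corners, 24 thick, 16 g, a flush dark pilot mark on each face. The point is its centre, half-way up; z is the hexagon's axis, x runs through the middle of a flat (flats face 0, 60, 120 deg from x). It may come to lie on a face or on a flat. None when this one is absent.
- blank3_mid (a point): Blank that starts in the hopper: hexagonal beech blank, 32 mm across flats, 37 over corners, 24 thick, 16 g, a flush dark pilot mark on each face. The point is its centre, half-way up; z is the hexagon's axis, x runs through the middle of a flat (flats face 0, 60, 120 deg from x). It may come to lie on a face or on a flat. None when this one is absent.
- blank4_mid (a point): Blank that starts in the hopper: hexagonal beech blank, 32 mm across flats, 37 over corners, 24 thick, 16 g, a flush dark pilot mark on each face. The point is its centre, half-way up; z is the hexagon's axis, x runs through the middle of a flat (flats face 0, 60, 120 deg from x). It may come to lie on a face or on a flat. None when this one is absent.
- stray1_mid (a point): Blank that starts loose on the bench: hexagonal beech blank, 32 mm across flats, 37 over corners, 24 thick, 16 g, a flush dark pilot mark on each face. The point is its centre, half-way up; z is the hexagon's axis, x runs through the middle of a flat (flats face 0, 60, 120 deg from x). It may come to lie on a face or on a flat. None when this one is absent.
- stray2_mid (a point): Blank that starts loose on the bench: hexagonal beech blank, 32 mm across flats, 37 over corners, 24 thick, 16 g, a flush dark pilot mark on each face. The point is its centre, half-way up; z is the hexagon's axis, x runs through the middle of a flat (flats face 0, 60, 120 deg from x). It may come to lie on a face or on a flat. None when this one is absent.
- speed_square: Blue triangular speed square, 190 mm, lying flat, up to 20 mm high; bystander.
- combi_square: Combination square, 260 mm steel rule (along its y) with a black head, lying flat; bystander.
- tape_measure: Tape measure, black, 75 x 70 x 36 mm; bystander.
- touch_plate: Round aluminium touch plate, 42 mm across, 16 high; bystander.
- collet_spanner: Spanner, 150 mm, lying flat; bystander.
- chip_brush: Chip brush, 200 mm, lying; bystander.
- hold_down: Aluminium hold-down clamp bar, 75 x 24 x 20 mm with a bolt head; bystander.

How it is judged (in metres and radians):
On the way, in this order (a step that is already met when the one before it is completed fails the run):
1. the gate is drawn out to its end stop while the drawer is under the chute (value of joint gate above 0.081 m and value of joint drawer below 0.02 m), for 0.2 s.
2. every hopper blank has dropped and the gate is fully home again, the drawer still under the chute (value of joint gate below 0.004 m and value of joint drawer below 0.02 m and height (world z) of each of blank1_mid, blank2_mid, blank3_mid, blank4_mid below 0.06 m), for 0.2 s.
3. the drawer is pulled out to its stop (value of joint drawer above 0.155 m), for 0.2 s.
At the end, for the whole second after the job is handed in: Every blank lies at rest inside the carry tray (centre within its walls), the tray stands flat on the bench, the gate is fully home (within 4 mm) and the drawer is fully shut (within 4 mm) (x of blank1_mid in the frame of tray between -0.088 and 0.088 m and y of blank1_mid in the frame of tray between -0.068 and 0.068 m and z of each of blank1_mid, blank2_mid, blank3_mid, blank4_mid, stray1_mid, stray2_mid in the frame of tray below 0.06 m and linear speed of each of blank1, blank2, blank3, blank4, stray1, stray2 below 0.05 m/s and x of blank2_mid in the frame of tray between -0.088 and 0.088 m and y of blank2_mid in the frame of tray between -0.068 and 0.068 m and x of blank3_mid in the frame of tray between -0.088 and 0.088 m and y of blank3_mid in the frame of tray between -0.068 and 0.068 m and x of blank4_mid in the frame of tray between -0.088 and 0.088 m and y of blank4_mid in the frame of tray between -0.068 and 0.068 m and x of stray1_mid in the frame of tray between -0.088 and 0.088 m and y of stray1_mid in the frame of tray between -0.068 and 0.068 m and x of stray2_mid in the frame of tray between -0.088 and 0.088 m and y of stray2_mid in the frame of tray between -0.068 and 0.068 m and angle between tray's own z axis and vertical below 0.1 rad and height (world z) of tray below 0.01 m and value of joint each of gate, drawer below 0.004 m); the robot touches nothing.
It fails at once if one of the other tools on the bench (square, combination square, tape, touch plate, spanner, brush, hold-down) is moved more than 3 cm (distance of any of speed_square, combi_square, tape_measure, touch_plate, collet_spanner, chip_brush, hold_down from where it was at the start of the episode above 0.03 m).
Of blank1, blank2, blank3, blank4 only 2 to 3 are there at a start; the rules pass over those that are not, and their reading is None.
Of stray1, stray2 only 1 to 2 are there at a start; the rules pass over those that are not, and their reading is None.
At some moment in a run one of stray1, stray2, tray may be knocked a few centimetres aside while the robot is not near it.
Once in a run the grip may slacken for a moment while it holds something.
It also fails if it takes over 210 s, if anything falls off the work surface, if the arm or the gripper's body presses on something with over 40 N, if the wrist force passes 120 N, or if a joint passes its speed limit or range.

## Working session

There is one attempt and no reset: what is moved stays moved. The work goes in short steps, Python scripts to look and compute and a tool call to move; the robot and the scene stay as the last step left them, time stands still between calls to the robot, and variables do not carry over. Pictures are saved under pics/ and viewed, about 12 in all and at most 16, crops included, and the job is handed in when it is done.

Besides the shell and the picture viewer there is one more tool, called after "Emit:" as name([rows], argument=value, ...), one row to a line, values as JSON. carry_out: Moves the arm, as the interface text tells. Its arguments: {"type":"object","properties":{"commands":{"type":"array","items":{"type":"object","properties":{"dp":{"type":"array","items":{"type":"number"}},"twist":{"type":"number"}}}},"jaw":{"type":"number"}},"required":["commands"]}

```bash
mkdir -p pics; cat > h.py <<'E'
import numpy as np, cv2
from cell import env
def world(c,stride=1):
    K,D,T,z=c["camera_matrix"],np.array(c["dist"],float),np.array(c["camera_from_world"]),c["z_map"]
    h,w=z.shape; v,u=np.mgrid[:h,:w]
    n=cv2.undistortPoints(np.stack([u,v],-1).reshape(-1,1,2).astype(float),np.array(K,float),D).reshape(h,w,2)
    P=np.dstack([n*z[...,None],z])-T[:3,3]
    W=P@T[:3,:3]; W[z==0]=np.nan
    return W
def snap(name,fn):
    c=env.capture(name); cv2.imwrite(f"pics/{fn}.png",c["color"][...,::-1]); return c,world(c)
def st():
    s=env.sense(); print(round(s["clock"],2),np.round(s["ee_pos"],4),np.round(s["ee_rot"],3).tolist(),np.round(s["qpos"],1),np.round(s["contact_force"],1),round(s["width"],4))
E
python3 - <<'E'
from h import *
for n in("top","side"):
    c,W=snap(n,n+"0"); np.save(n+"0.npy",W); np.save(n+"0c.npy",c["color"])
    T=c["camera_from_world"]; print(n,-T[:3,:3].T@T[:3,3],T[:3,:3].round(2).tolist())
st()
E
```

```text
top [0.31432107 0.08847279 1.45142201] [[0.02, -1.0, -0.01], [-0.98, -0.02, -0.19], [0.19, 0.01, -0.98]]
side [ 0.69012714 -0.62176609  1.15839566] [[0.98, 0.21, -0.0], [0.17, -0.8, -0.58], [-0.12, 0.57, -0.81]]
0.1 [0.2305 0.634  0.3029] [[-0.94, 0.342, -0.001], [0.342, 0.94, -0.002], [-0.0, -0.002, -1.0]] [-71.7  26.9  -2.8  87.9   1.4  65.4  -4.7] [ 0.5 -0.3 -0.3] 0.0856
```

View pics/top0.png

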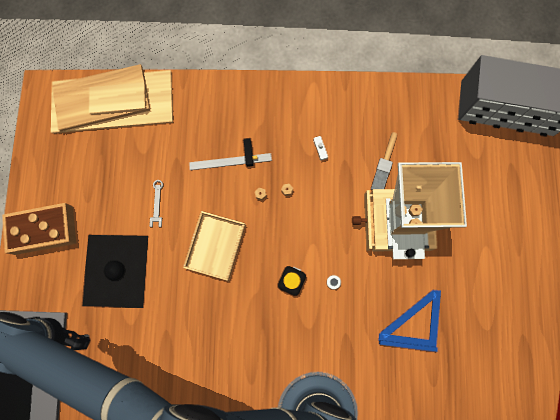

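View pics/side0.png

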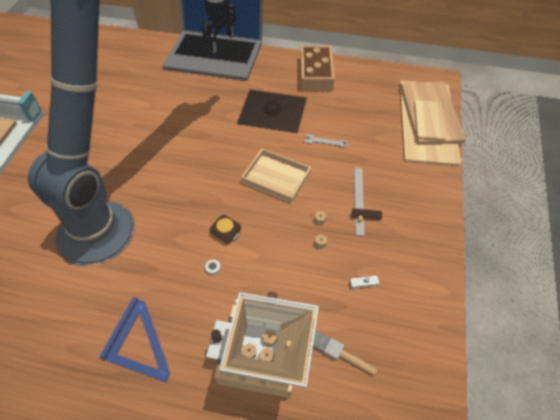

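The top view shows the drawer knob at (357,221), gate knob at (410,253), strays at (260,194) and (287,189), and the tray at (215,246). The side view shows three blanks in the hopper around (260,350). Next I'll measure these.

```bash
python3 - <<'E'
from h import *
W=np.load("top0.npy");S=np.load("side0.npy");C=np.load("top0c.npy").astype(int);Cs=np.load("side0c.npy").astype(int)
def rect(n,W,m):
    p=W[m][:,:2]; r=cv2.minAreaRect((p*1000).astype(np.float32)); print(n,len(p),"med",np.median(W[m],0).round(4),"rect",np.round(r[0],1),np.round(r[1],1),round(r[2],2))
def box(shape,u0,u1,v0,v1):
    m=np.zeros(shape,bool); m[v0:v1,u0:u1]=1; return m
b=lambda *a:box(W.shape[:2],*a)
z=W[...,2];zs=S[...,2]
rect("rim top",W,b(380,480,150,240)&(z>.222)&(z<.24))
rect("rim side",S,b(200,330,280,400)&(zs>.222)&(zs<.24))
dark=C.max(2)<70; darks=Cs.max(2)<70
rect("gknob top",W,b(398,425,244,264)&dark&(z>.095)&(z<.11))
rect("gknob side",S,b(205,230,325,345)&(zs>.095)&(zs<.11))
rect("dknob top",W,b(346,365,212,230)&(z>.025)&(z<.06))
rect("dknob side",S,b(262,282,288,302)&(zs>.025)&(zs<.06))
rect("deck",W,b(360,400,185,255)&(z>.054)&(z<.066))
for n,a in(("s1",(250,270,184,204)),("s2",(278,297,180,199))):rect(n,W,b(*a)&(z>.018)&(z<.03))
for n,a in(("s1s",(310,330,208,226)),("s2s",(312,330,232,250))):rect(n,S,b(*a)&(zs>.018)&(zs<.03))
rect("tray",W,b(178,250,205,288)&(z>.022)&(z<.036))
rect("tray s",S,b(236,316,145,205)&(zs>.022)&(zs<.036))
rect("tape",W,b(274,310,262,300)&(z>.02)&(z<.05))
rect("brush",W,b(365,400,128,195)&(z>.005)&(z<.05))
rect("touch",W,b(322,345,272,293)&(z>.008)&(z<.03))
big=cv2.resize(Cs[280:410,180:360].astype(np.uint8),None,fx=4,fy=4,interpolation=cv2.INTER_CUBIC);cv2.imwrite("pics/hop.png",big[...,::-1])
E
```

```text
rim top 1037 med [ 0.6107 -0.2967  0.226 ] rect [ 601.4 -285.5] [176.7 173.2] 1.38
rim side 1836 med [ 0.6057 -0.299   0.2274] rect [ 599.3 -285.3] [174.7 172.8] 1.37
gknob top 48 med [ 0.4599 -0.257   0.1022] rect [ 458.6 -257. ] [20.6 17.5] 0.16
gknob side 86 med [ 0.4595 -0.2602  0.1036] rect [ 459.5 -259.8] [21.5 23.9] 17.24
dknob top 93 med [ 0.5593 -0.1122  0.0425] rect [ 561.  -115.9] [25.9 38.2] 4.22
dknob side 56 med [ 0.5612 -0.1087  0.0459] rect [ 559.9 -109.3] [23.9 18.6] 8.41
deck 1165 med [ 0.5561 -0.1811  0.0597] rect [ 555.2 -186.5] [197.4  90.6] 1.74
s1 89 med [0.6427 0.1821 0.0238] rect [642.7 182. ] [31.8 31.1] 5.69
s2 92 med [0.6575 0.1019 0.0237] rect [657.1 100.7] [33.9 31.7] 88.43
s1s 99 med [0.6428 0.1791 0.0247] rect [643.1 182.9] [39.  32.1] 77.01
s2s 106 med [0.6573 0.0969 0.025 ] rect [657.   98.3] [35.7 32. ] 40.93
tray 439 med [0.4809 0.3172 0.0285] rect [479.8 314.9] [140.8 180.6] 75.29
tray s 489 med [0.4785 0.3117 0.0295] rect [479.  314.4] [145.9 182.5] 75.38
tape 584 med [0.3771 0.0825 0.0348] rect [378.4  82.3] [70.1 75.2] 67.32
brush 669 med [ 0.7357 -0.2018  0.0171] rect [ 751.5 -198.4] [104.6 230.9] 86.1
touch 148 med [ 0.3762 -0.0429  0.0158] rect [376.5 -43.2] [37.8 38.6] 44.14
```

View pics/hop.png

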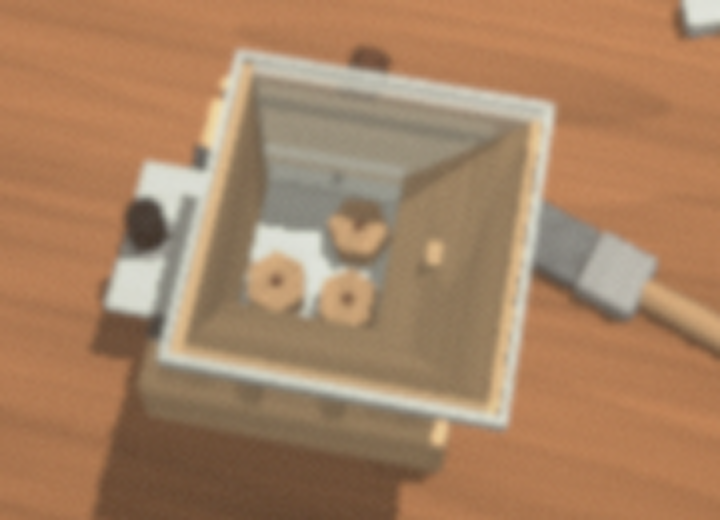

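Three blanks are in the hopper: two flat and one leaning, around (275,280), (345,298) and (358,230) in the crop. The gate plate is nearly home. The sizes agree with the spec and the hopper's yaw is about 1.4°. I'll pick up the strays first because they lie on the way.

```bash
cat >> h.py <<'E'
def hexyaw(P):  # P Nx2 m; best direction (deg mod 60) of a flat's normal, and centre
    best=None
    for a in range(0,60,2):
        ws=[]
        for k in range(3):
            t=np.radians(a+60*k); d=P@[np.cos(t),np.sin(t)]; ws.append(np.percentile(d,97)-np.percentile(d,3))
        s=sum(ws)
        if best is None or s<best[0]: best=(s,a)
    return best[1]
def plan(tgts,step=.04,p=None,yaw=None):
    """tgts: list of (x,y,z,yaw_of_tool_y_deg or None); prints number of equal rows and the row, tool vertical"""
    s=env.sense(); R=np.array(s["ee_rot"])
    if p is None: p=np.array(s["ee_pos"])
    if yaw is None: yaw=np.degrees(np.arctan2(R[1,1],R[0,1]))
    for t in tgts:
        q=np.array(t[:3]); y2=yaw if t[3] is None else t[3]
        dy=(y2-yaw+90)%180-90; d=q-p
        n=max(1,int(np.ceil(max(np.abs(d).max()*1.0/step,np.linalg.norm(d)/.0415,abs(np.radians(dy))/.12))))
        if abs(dy)>.3:
            m=int(np.ceil(abs(np.radians(dy))/.12)); print("twist first rows",m,"twist",round(-np.radians(dy)/m,4)); yaw+=dy; n=max(1,int(np.ceil(np.linalg.norm(d)/step)))
        a=np.radians(yaw); yv=np.array([np.cos(a),np.sin(a),0]); zv=np.array([0,0,-1]); xv=np.cross(yv,zv)
        r=np.array([d@xv,d@yv,d@zv])/n
        print("rows",n,"dp",r.round(4).tolist(),"yaw",round(yaw,1)); p=q
E
python3 - <<'E'
from h import *
W=np.load("top0.npy");S=np.load("side0.npy")
for c in([.6427,.182],[.657,.0995]):
  for A in(W,S):
    z=A[...,2]; m=(z>.018)&(z<.03)&(np.hypot(A[...,0]-c[0],A[...,1]-c[1])<.03)
    print(A[m][:,:2].mean(0).round(4),hexyaw(A[m][:,:2]))
plan([(.643,.182,.2,None),(.643,.182,.077,None)])
E
```

```text
[0.6433 0.1826] 14
[0.6428 0.1798] 56
[0.6576 0.1012] 46
[0.6574 0.0977] 50
rows 15 dp [-0.0361, -0.0189, 0.0069] yaw 70.0
rows 4 dp [0.0, 0.0, 0.0308] yaw 70.0
```

Emit:
carry_out([
  {"dp": [-0.036,-0.019,0.007]},
  {"dp": [-0.036,-0.019,0.007]},
  {"dp": [-0.036,-0.019,0.007]},
  {"dp": [-0.036,-0.019,0.007]},
  {"dp": [-0.036,-0.019,0.007]},
  {"dp": [-0.036,-0.019,0.007]},
  {"dp": [-0.036,-0.019,0.007]},
  {"dp": [-0.036,-0.019,0.007]},
  {"dp": [-0.036,-0.019,0.007]},
  {"dp": [-0.036,-0.019,0.007]},
  {"dp": [-0.036,-0.019,0.007]},
  {"dp": [-0.036,-0.019,0.007]},
  {"dp": [-0.036,-0.019,0.007]},
  {"dp": [-0.036,-0.019,0.007]},
  {"dp": [-0.036,-0.019,0.007]},
  {"dp": [0,0,0]},
  {"dp": [0,0,0]},
], jaw=1)

```text
schema error: expected keys dp, twist
```

```bash
python3 -c "
from h import *
st();plan([(.643,.181,.077,None)])"
```

```text
0.1 [0.2305 0.634  0.3029] [[-0.94, 0.342, -0.001], [0.342, 0.94, -0.002], [-0.0, -0.002, -1.0]] [-71.7  26.9  -2.8  87.9   1.4  65.4  -4.7] [ 0.5 -0.3 -0.3] 0.0856
rows 16 dp [-0.0339, -0.0178, 0.0141] yaw 70.0
```

Each row needs both keys, so I'll resend.

Emit:
carry_out([
  {"dp": [-0.036,-0.019,0.007],"twist": 0.02},
  {"dp": [-0.036,-0.019,0.007],"twist": 0.0},
  {"dp": [-0.036,-0.019,0.007],"twist": 0},
  {"dp": [-0.036,-0.019,0.007],"twist": 0},
  {"dp": [-0.036,-0.019,0.007],"twist": 0},
  {"dp": [-0.036,-0.019,0.007],"twist": 0},
  {"dp": [-0.036,-0.019,0.007],"twist": 0},
  {"dp": [-0.036,-0.019,0.007],"twist": 0},
  {"dp": [-0.036,-0.019,0.007],"twist": 0},
  {"dp": [-0.036,-0.019,0.007],"twist": 0},
  {"dp": [-0.036,-0.019,0.007],"twist": 0},
  {"dp": [-0.036,-0.019,0.007],"twist": 0},
  {"dp": [-0.036,-0.019,0.007],"twist": 0},
  {"dp": [-0.036,-0.019,0.007],"twist": 0},
  {"dp": [-0.036,-0.019,0.007],"twist": 0},
  {"dp": [0,0,0],"twist": 0},
  {"dp": [0,0,0],"twist": 0},
], jaw=1)

```text
clock: 1.52
ee_pos: [0.6334, 0.1704, 0.1976]
ee_rot: [[-0.93, 0.367, -0.001], [0.367, 0.93, -0.002], [0.0, -0.002, -1.0]]
contact_force: [-0.1, 0.7, 0.5]
width: 0.0851
```

```bash
python3 -c "
from h import *
st();plan([(.643,.181,.077,None)])"
```

```text
1.52 [0.6334 0.1704 0.1976] [[-0.93, 0.367, -0.001], [0.367, 0.93, -0.002], [0.0, -0.002, -1.0]] [-22.6  30.8   5.5  96.8  -3.4  52.7  52.6] [-0.1  0.7  0.5] 0.0851
rows 4 dp [-0.0013, 0.0033, 0.0302] yaw 68.5
```

Emit:
carry_out([
  {"dp": [-0.0025,0.0065,0.03],"twist": 0},
  {"dp": [-0.0025,0.0065,0.03],"twist": 0},
  {"dp": [0,0,0.03],"twist": 0},
  {"dp": [0,0,0.03],"twist": 0},
  {"dp": [0,0,0],"twist": 0},
  {"dp": [0,0,0],"twist": 0},
])

```text
clock: 2.02
ee_pos: [0.6398, 0.1859, 0.0775]
ee_rot: [[-0.933, 0.359, -0.004], [0.359, 0.933, -0.0], [0.004, -0.002, -1.0]]
contact_force: [-0.4, -0.1, 0.6]
width: 0.0857
```

Emit:
carry_out([
  {"dp": [0,0,0],"twist": 0},
  {"dp": [0,0,0],"twist": 0},
  {"dp": [0,0,0],"twist": 0},
  {"dp": [0,0,0],"twist": 0},
  {"dp": [0,0,0],"twist": 0},
  {"dp": [0,0,0],"twist": 0},
  {"dp": [0,0,0],"twist": 0},
  {"dp": [0,0,0],"twist": 0},
  {"dp": [0,0,0],"twist": 0},
], jaw=0)

```text
clock: 2.77
ee_pos: [0.6425, 0.185, 0.0812]
ee_rot: [[-0.933, 0.361, 0.003], [0.361, 0.933, 0.001], [-0.002, 0.002, -1.0]]
contact_force: [-0.8, -1.4, 6.5]
width: 0.0337
```

Emit:
carry_out([
  {"dp": [0,0,-0.03],"twist": 0},
  {"dp": [0,0,-0.03],"twist": 0},
  {"dp": [0,0,-0.03],"twist": 0},
  {"dp": [0,0,0],"twist": 0},
  {"dp": [0,0,0],"twist": 0},
])

```text
clock: 3.18
ee_pos: [0.6428, 0.185, 0.1719]
ee_rot: [[-0.933, 0.361, 0.005], [0.361, 0.933, 0.002], [-0.004, 0.004, -1.0]]
contact_force: [-0.1, -0.6, -0.2]
width: 0.0335
```

```bash
python3 - <<'E'
from h import *
st()
c,W=snap("top","t1");z=W[...,2];m=np.zeros(z.shape,bool);m[190:310,150:270]=1
m&=(z>.022)&(z<.036); r=cv2.minAreaRect((W[m][:,:2]*1000).astype(np.float32));print(r)
a=np.radians(r[2]);c0=np.array(r[0])/1000
# tray x at angle r2-90
ax=np.array([np.sin(a),-np.cos(a)]);ay=np.array([np.cos(a),np.sin(a)])
for i,j in((-.055,-.03),(-.055,.03),(0,-.03),(0,.03),(.055,0)):print(i,j,(c0+i*ax+j*ay).round(3))
q=c0-.055*ax-.03*ay
plan([(*q,.167,None),(*q,.1,None)])
E
```

```text
3.18 [0.6428 0.185  0.1719] [[-0.933, 0.361, 0.005], [0.361, 0.933, 0.002], [-0.004, 0.004, -1.0]] [-23.2  33.4   5.1  96.1  -3.7  50.3  52.2] [-0.1 -0.6 -0.2] 0.0335
((480.1065979003906, 315.3757019042969), (141.31349182128906, 181.00930786132812), 75.42971801757812)
-0.055 -0.03 [0.419 0.3  ]
-0.055 0.03 [0.434 0.358]
0 -0.03 [0.473 0.286]
0 0.03 [0.488 0.344]
0.055 0 [0.533 0.302]
rows 7 dp [0.0356, 0.0039, 0.0004] yaw 68.9
rows 2 dp [0.0, 0.0, 0.0335] yaw 68.9
```

```bash
cat >> h.py <<'E'
def tray(W):
    z=W[...,2];m=np.zeros(z.shape,bool);m[180:320,140:280]=1
    m&=(z>.024)&(z<.034)
    r=cv2.minAreaRect((W[m][:,:2]*1000).astype(np.float32));print("tray",np.round(r[0],1),np.round(r[1],1),r[2])
    a=np.radians(r[2]);c0=np.array(r[0])/1000
    if r[1][0]>r[1][1]: a+=np.pi/2
    ax=np.array([np.sin(a),-np.cos(a)]);ay=np.array([np.cos(a),np.sin(a)])
    return lambda i,j:c0+i*ax+j*ay
E
python3 - <<'E'
from h import *
q=np.array([.48011,.31538]);a=np.radians(75.43)
ax=np.array([np.sin(a),-np.cos(a)]);ay=np.array([np.cos(a),np.sin(a)])
q=q-.045*ax-.025*ay;print(q)
plan([(*q,.108,None),(*q,.2,None),(.657,.0995,.2,108),(.657,.0995,.083,None)])
E
```

```text
[0.43026809 0.30250429]
rows 7 dp [0.0342, 0.0048, 0.0088] yaw 68.9
rows 3 dp [0.0, 0.0, -0.0307] yaw 68.9
twist first rows 6 twist -0.1138
rows 8 dp [-0.0191, -0.0329, 0.0] yaw 108.0
rows 3 dp [0.0, 0.0, 0.039] yaw 108.0
```

Emit:
carry_out([
  {"dp": [0.034,0.005,0],"twist": 0},
  {"dp": [0.034,0.005,0],"twist": 0},
  {"dp": [0.034,0.005,0],"twist": 0},
  {"dp": [0.034,0.005,0],"twist": 0},
  {"dp": [0.034,0.005,0],"twist": 0},
  {"dp": [0.034,0.005,0],"twist": 0},
  {"dp": [0.034,0.005,0],"twist": 0},
  {"dp": [0,0,0.02],"twist": 0},
  {"dp": [0,0,0.02],"twist": 0},
  {"dp": [0,0,0.022],"twist": 0},
  {"dp": [0,0,0],"twist": 0},
  {"dp": [0,0,0],"twist": 0},
])

```text
clock: 4.23
ee_pos: [0.4311, 0.3023, 0.1053]
ee_rot: [[-0.933, 0.361, -0.004], [0.361, 0.933, -0.003], [0.002, -0.004, -1.0]]
contact_force: [0.2, 0.9, -0.1]
width: 0.0335
```

Emit:
carry_out([
  {"dp": [0,0,0],"twist": 0},
  {"dp": [0,0,0],"twist": 0},
  {"dp": [0,0,0],"twist": 0},
  {"dp": [0,0,0],"twist": 0},
], jaw=0.6)

```text
clock: 4.57
ee_pos: [0.4327, 0.3034, 0.1078]
ee_rot: [[-0.933, 0.361, 0.001], [0.361, 0.933, 0.001], [-0.001, 0.002, -1.0]]
contact_force: [-0.9, 0.5, -0.4]
width: 0.0513
```

Emit:
carry_out([
  {"dp": [0,0,-0.03],"twist": 0},
  {"dp": [0,0,-0.03],"twist": 0},
  {"dp": [0,0,-0.03],"twist": 0},
  {"dp": [0,0,0],"twist": -0.114},
  {"dp": [0,0,0],"twist": -0.114},
  {"dp": [0,0,0],"twist": -0.114},
  {"dp": [0,0,0],"twist": -0.114},
  {"dp": [0,0,0],"twist": -0.114},
  {"dp": [0,0,0],"twist": -0.114},
  {"dp": [-0.019,-0.033,0],"twist": 0},
  {"dp": [-0.019,-0.033,0],"twist": 0},
  {"dp": [-0.019,-0.033,0],"twist": 0},
  {"dp": [-0.019,-0.033,0],"twist": 0},
  {"dp": [-0.019,-0.033,0],"twist": 0},
  {"dp": [-0.019,-0.033,0],"twist": 0},
  {"dp": [-0.019,-0.033,0],"twist": 0},
  {"dp": [-0.019,-0.033,0],"twist": 0},
  {"dp": [0,0,0],"twist": 0},
  {"dp": [0,0,0],"twist": 0},
], jaw=1)

```text
clock: 6.15
ee_pos: [0.6599, 0.096, 0.197]
ee_rot: [[-0.952, -0.305, 0.001], [-0.305, 0.952, -0.001], [-0.001, -0.001, -1.0]]
contact_force: [-0.4, 0.3, -0.9]
width: 0.0848
```

```bash
python3 - <<'E'
from h import *
st()
for n in("top","side"):
  c,W=snap(n,n+"2");z=W[...,2]
  m=(z>.018)&(z<.03)&(np.hypot(W[...,0]-.657,W[...,1]-.0995)<.045)
  print(n,m.sum(),np.median(W[m][:,:2],0) if m.any() else 0)
  if n=="top": tray(W)
plan([(.657,.0995,.083,None)])
E
```

```text
6.15 [0.6599 0.096  0.197 ] [[-0.952, -0.305, 0.001], [-0.305, 0.952, -0.001], [-0.001, -0.001, -1.0]] [-11.5  31.7  -0.6  95.    0.5  53.3  95.4] [-0.4  0.3 -0.9] 0.0848
top 0 0
tray [460.1 241.2] [294.  180.2] 75.17341613769531
side 105 [0.65761164 0.09770901]
rows 3 dp [0.0004, -0.0001, 0.038] yaw 108.1
```

View pics/side2.png

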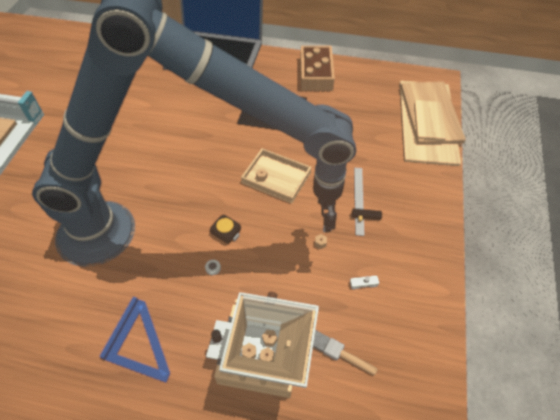

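Stray 1 is in the tray at (261,174), and stray 2 is still on the bench at (320,241).

Emit:
carry_out([
  {"dp": [0,0,0.038],"twist": 0},
  {"dp": [0,0,0.038],"twist": 0},
  {"dp": [0,0,0.038],"twist": 0},
  {"dp": [0,0,0],"twist": 0},
  {"dp": [0,0,0],"twist": 0},
])

```text
clock: 6.67
ee_pos: [0.6565, 0.1009, 0.0815]
ee_rot: [[-0.95, -0.312, -0.005], [-0.312, 0.95, 0.0], [0.005, 0.002, -1.0]]
contact_force: [0.9, -0.9, 0.6]
width: 0.0854
```

Emit:
carry_out([
  {"dp": [0,0,0],"twist": 0},
  {"dp": [0,0,0],"twist": 0},
  {"dp": [0,0,0],"twist": 0},
  {"dp": [0,0,0],"twist": 0},
  {"dp": [0,0,0],"twist": 0},
  {"dp": [0,0,0],"twist": 0},
  {"dp": [0,0,0],"twist": 0},
  {"dp": [0,0,0],"twist": 0},
  {"dp": [0,0,0],"twist": 0},
], jaw=0)

```text
clock: 7.42
ee_pos: [0.6597, 0.0996, 0.0855]
ee_rot: [[-0.951, -0.31, 0.003], [-0.31, 0.951, 0.001], [-0.003, -0.0, -1.0]]
contact_force: [-1.7, 0.3, 8.1]
width: 0.0325
```

Emit:
carry_out([
  {"dp": [0,0,-0.03],"twist": 0},
  {"dp": [0,0,-0.03],"twist": 0},
  {"dp": [0,0,-0.03],"twist": 0},
  {"dp": [0.016,0.038,0],"twist": 0},
  {"dp": [0.016,0.038,0],"twist": 0},
  {"dp": [0.016,0.038,0],"twist": 0},
  {"dp": [0.016,0.038,0],"twist": 0},
  {"dp": [0.016,0.038,0],"twist": 0},
  {"dp": [0.016,0.038,0],"twist": 0},
  {"dp": [0.016,0.038,0],"twist": 0},
  {"dp": [0.016,0.038,0],"twist": 0},
  {"dp": [0,0,0],"twist": 0},
  {"dp": [0,0,0],"twist": 0},
])

```text
clock: 8.5
ee_pos: [0.4403, 0.3517, 0.1738]
ee_rot: [[-0.949, -0.316, 0.0], [-0.316, 0.949, 0.002], [-0.001, 0.002, -1.0]]
contact_force: [0.5, -0.4, -0.7]
width: 0.0323
```

```bash
python3 - <<'E'
from h import *
st();c,W=snap("side","s3");z=W[...,2]
m=(z>.022)&(z<.034)&(np.hypot(W[...,0]-.48,W[...,1]-.315)<.15)
r=cv2.minAreaRect((W[m][:,:2]*1000).astype(np.float32));print(r)
plan([(.443,.351,.108,None)])
E
```

```text
8.5 [0.4403 0.3517 0.1738] [[-0.949, -0.316, 0.0], [-0.316, 0.949, 0.002], [-0.001, 0.002, -1.0]] [-39.9  25.1  -3.8 110.3   2.2  44.6  63.6] [ 0.5 -0.4 -0.7] 0.0323
((479.3359069824219, 314.39044189453125), (147.80947875976562, 184.0265350341797), 76.36043548583984)
rows 2 dp [-0.0006, 0.0006, 0.0328] yaw 108.2
```

Emit:
carry_out([
  {"dp": [0,0,0.033],"twist": 0},
  {"dp": [0,0,0.032],"twist": 0},
  {"dp": [0,0,0],"twist": 0},
  {"dp": [0,0,0],"twist": 0},
])

```text
clock: 8.88
ee_pos: [0.4431, 0.3466, 0.107]
ee_rot: [[-0.952, -0.307, -0.002], [-0.307, 0.952, -0.003], [0.003, -0.002, -1.0]]
contact_force: [0.8, 0.8, 1.1]
width: 0.033
```

Emit:
carry_out([
  {"dp": [0,0,0],"twist": 0},
  {"dp": [0,0,0],"twist": 0},
  {"dp": [0,0,0],"twist": 0},
  {"dp": [0,0,0],"twist": 0},
], jaw=0.6)

```text
clock: 9.22
ee_pos: [0.4433, 0.3491, 0.1094]
ee_rot: [[-0.951, -0.31, 0.002], [-0.31, 0.951, 0.002], [-0.003, 0.001, -1.0]]
contact_force: [-0.7, -0.1, 0.2]
width: 0.0513
```

Emit:
carry_out([
  {"dp": [0,0,-0.03],"twist": 0},
  {"dp": [0,0,-0.03],"twist": 0},
  {"dp": [0,0,-0.03],"twist": 0.098},
  {"dp": [0,0,0],"twist": 0.098},
  {"dp": [0,0,0],"twist": 0.098},
  {"dp": [0,-0.04,0],"twist": 0},
  {"dp": [0,-0.04,0],"twist": 0},
  {"dp": [0,-0.04,0],"twist": 0},
  {"dp": [0,-0.04,0],"twist": 0},
  {"dp": [0,-0.04,0],"twist": 0},
  {"dp": [0,-0.04,0],"twist": 0},
  {"dp": [0,-0.04,0],"twist": 0},
  {"dp": [0,-0.04,0],"twist": 0},
  {"dp": [0,-0.04,0],"twist": 0},
  {"dp": [0,-0.04,0],"twist": 0},
  {"dp": [0,-0.04,0],"twist": 0},
  {"dp": [0,0,0],"twist": 0},
  {"dp": [0,0,0],"twist": 0},
], jaw=1)

```text
clock: 10.72
ee_pos: [0.4519, -0.0936, 0.1986]
ee_rot: [[-1.0, -0.015, 0.002], [-0.015, 1.0, -0.0], [-0.002, -0.0, -1.0]]
contact_force: [0.5, 0.7, -0.2]
width: 0.0854
```

```bash
python3 - <<'E'
from h import *
st();c,W=snap("top","t4");tray(W)
plan([(.4585,-.259,.2,91.4),(.4585,-.259,.144,None)])
E
```

```text
10.72 [ 0.4519 -0.0936  0.1986] [[-1.0, -0.015, 0.002], [-0.015, 1.0, -0.0], [-0.002, -0.0, -1.0]] [ -2.5  14.7  10.4 122.8  -3.9  42.7 101.4] [ 0.5  0.7 -0.2] 0.0854
tray [474.4 229.5] [278.  180.5] 74.92666625976562
rows 5 dp [-0.0007, -0.0335, -0.0003] yaw 91.1
rows 2 dp [0.0, 0.0, 0.028] yaw 91.1
```

View pics/t4.png

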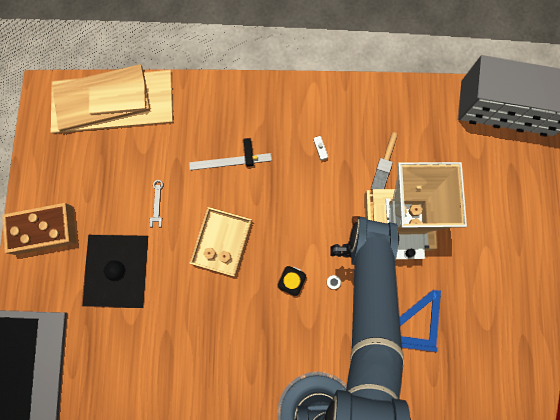

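Both strays are in the tray at (210,254) and (225,257). The tray itself has been knocked slightly, so I'll remeasure it before the next placing. The closed fingers reach about 84 mm, so I'll grip the gate knob with the TCP at 0.155.

Emit:
carry_out([
  {"dp": [0,-0.033,0],"twist": 0},
  {"dp": [0,-0.033,0],"twist": 0},
  {"dp": [0,-0.033,0],"twist": 0},
  {"dp": [0,-0.033,0],"twist": 0},
  {"dp": [-0.003,-0.033,0],"twist": 0},
  {"dp": [0,0,0],"twist": 0},
  {"dp": [0,0,0],"twist": 0},
  {"dp": [0,0,0.022],"twist": 0},
  {"dp": [0,0,0.022],"twist": 0},
  {"dp": [0,0,0],"twist": 0},
  {"dp": [0,0,0],"twist": 0},
])

```text
clock: 11.68
ee_pos: [0.4585, -0.2535, 0.1533]
ee_rot: [[-1.0, -0.025, -0.002], [-0.025, 1.0, 0.002], [0.002, 0.002, -1.0]]
contact_force: [0.5, -0.1, 0.1]
width: 0.0858
```

Emit:
carry_out([
  {"dp": [0,0,0],"twist": 0},
  {"dp": [0,0,0],"twist": 0},
  {"dp": [0,0,0],"twist": 0},
  {"dp": [0,0,0],"twist": 0},
  {"dp": [0,0,0],"twist": 0},
  {"dp": [0,0,0],"twist": 0},
  {"dp": [0,0,0],"twist": 0},
  {"dp": [0,0,0],"twist": 0},
  {"dp": [0,0,0],"twist": 0},
  {"dp": [0,0,0],"twist": 0},
], jaw=0)

```text
clock: 12.52
ee_pos: [0.459, -0.2592, 0.1553]
ee_rot: [[-1.0, -0.019, 0.004], [-0.019, 1.0, -0.005], [-0.003, -0.005, -1.0]]
contact_force: [-0.8, -4.5, 3.8]
width: 0.022
```

Emit:
carry_out([
  {"dp": [0.008,0,0],"twist": 0},
  {"dp": [0.008,0,0],"twist": 0},
  {"dp": [0.008,0,0],"twist": 0},
  {"dp": [0.008,0,0],"twist": 0},
  {"dp": [0.008,0,0],"twist": 0},
  {"dp": [0.008,0,0],"twist": 0},
  {"dp": [0.008,0,0],"twist": 0},
  {"dp": [0.008,0,0],"twist": 0},
  {"dp": [0.008,0,0],"twist": 0},
  {"dp": [0.008,0,0],"twist": 0},
  {"dp": [0.005,0,0],"twist": 0},
  {"dp": [0,0,0],"twist": 0},
  {"dp": [0,0,0],"twist": 0},
])

```text
clock: 13.6
ee_pos: [0.3746, -0.2612, 0.1553]
ee_rot: [[-1.0, -0.019, 0.005], [-0.019, 1.0, -0.006], [-0.005, -0.006, -1.0]]
contact_force: [0.5, -7.5, 2.0]
width: 0.0221
```

Emit:
carry_out([
  {"dp": [0.004,0,0],"twist": 0},
  {"dp": [0.003,0,0],"twist": 0},
  {"dp": [0,0,0],"twist": 0},
  {"dp": [0,0,0],"twist": 0},
  {"dp": [0,0,0],"twist": 0},
  {"dp": [0,0,0],"twist": 0},
])

```text
clock: 14.1
ee_pos: [0.3737, -0.261, 0.1554]
ee_rot: [[-1.0, -0.022, 0.017], [-0.022, 1.0, -0.01], [-0.016, -0.01, -1.0]]
contact_force: [17.2, -5.3, -16.6]
width: 0.0219
```

```bash
python3 - <<'E'
from h import *
st();c,W=snap("side","s5")
cv2.imwrite("pics/s5c.png",cv2.resize(c["color"][260:420,150:350],None,fx=3.5,fy=3.5,interpolation=cv2.INTER_CUBIC)[...,::-1])
E
```

```text
14.1 [ 0.3737 -0.261   0.1554] [[-1.0, -0.022, 0.017], [-0.022, 1.0, -0.01], [-0.016, -0.01, -1.0]] [ 18.2  18.3  13.6 126.1  -7.4  35.2 128.4] [ 17.2  -5.3 -16.6] 0.0219
```

View pics/s5c.png

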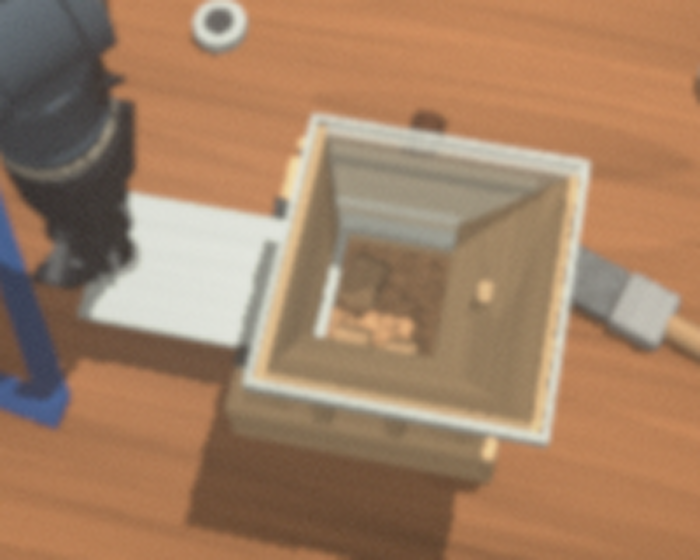

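The gate is at its end stop, with a 17 N reaction. The chute shows the cork floor and the fallen blanks around (370,325). I'll slide the gate home.

Emit:
carry_out([
  {"dp": [-0.008,0,0],"twist": 0},
  {"dp": [-0.008,0,0],"twist": 0},
  {"dp": [-0.008,0,0],"twist": 0},
  {"dp": [-0.008,0,0],"twist": 0},
  {"dp": [-0.008,0,0],"twist": 0},
  {"dp": [-0.008,0,0],"twist": 0},
  {"dp": [-0.008,0,0],"twist": 0},
  {"dp": [-0.008,0,0],"twist": 0},
  {"dp": [-0.008,0,0],"twist": 0},
  {"dp": [-0.008,0,0],"twist": 0},
  {"dp": [-0.006,0,0],"twist": 0},
  {"dp": [0,0,0],"twist": 0},
  {"dp": [0,0,0],"twist": 0},
  {"dp": [0,0,0],"twist": 0},
])

```text
clock: 15.32
ee_pos: [0.4541, -0.2593, 0.1553]
ee_rot: [[-1.0, -0.02, 0.006], [-0.02, 1.0, -0.005], [-0.006, -0.005, -1.0]]
contact_force: [1.9, -5.6, 1.3]
width: 0.0219
```

```bash
python3 - <<'E'
from h import *
st()
for n in("top","side"):
  c,W=snap(n,n+"6");O=np.array([.5646,-.2562]);a=np.radians(1.4);R=np.array([[np.cos(a),-np.sin(a)],[np.sin(a),np.cos(a)]])
  L=(W[...,:2]-O)@R; z=W[...,2]
  m=(abs(L[...,0])<.04)&(abs(L[...,1])<.043)&(z<.1)
  print(n,m.sum(),np.percentile(z[m],[1,50,99]).round(3))
E
```

```text
15.32 [ 0.4541 -0.2593  0.1553] [[-1.0, -0.02, 0.006], [-0.02, 1.0, -0.005], [-0.006, -0.005, -1.0]] [ 14.6  23.6  13.1 117.3  -8.   39.5 123.9] [ 1.9 -5.6  1.3] 0.0219
top 304 [0.058 0.065 0.072]
side 961 [0.061 0.066 0.071]
```

Emit:
carry_out([
  {"dp": [-0.004,0,0],"twist": 0},
  {"dp": [-0.004,0,0],"twist": 0},
  {"dp": [0,0,0],"twist": 0},
  {"dp": [0,0,0],"twist": 0},
  {"dp": [0,0,0],"twist": 0},
])

```text
clock: 15.83
ee_pos: [0.4607, -0.2591, 0.1553]
ee_rot: [[-1.0, -0.019, 0.003], [-0.019, 1.0, -0.005], [-0.003, -0.005, -1.0]]
contact_force: [-1.5, -5.8, 4.1]
width: 0.0219
```

Emit:
carry_out([
  {"dp": [-0.003,0,0],"twist": 0},
  {"dp": [-0.003,0,0],"twist": 0},
  {"dp": [0,0,0],"twist": 0},
  {"dp": [0,0,0],"twist": 0},
  {"dp": [0,0,0],"twist": 0},
])

```text
clock: 16.25
ee_pos: [0.4616, -0.2593, 0.1552]
ee_rot: [[-1.0, -0.018, -0.008], [-0.018, 1.0, -0.001], [0.008, -0.001, -1.0]]
contact_force: [-14.3, -3.5, 16.8]
width: 0.0222
```

Emit:
carry_out([
  {"dp": [0,0,0],"twist": 0},
  {"dp": [0,0,0],"twist": 0},
  {"dp": [0,0,0],"twist": 0},
  {"dp": [0,0,0],"twist": 0},
  {"dp": [0,0,0],"twist": 0},
  {"dp": [0,0,0],"twist": 0},
], jaw=1)

```text
clock: 16.75
ee_pos: [0.4667, -0.2557, 0.1538]
ee_rot: [[-1.0, -0.022, 0.0], [-0.022, 1.0, 0.0], [-0.0, 0.0, -1.0]]
contact_force: [0.5, -0.5, -0.2]
width: 0.0853
```

Emit:
carry_out([
  {"dp": [0,0,-0.03],"twist": 0},
  {"dp": [0,0,-0.03],"twist": 0},
  {"dp": [0,0.036,0],"twist": 0},
  {"dp": [0,0.036,0],"twist": 0},
  {"dp": [0,0.036,0],"twist": 0},
  {"dp": [0,0.036,0],"twist": 0},
  {"dp": [-0.034,0,0],"twist": 0},
  {"dp": [-0.034,0,0],"twist": 0},
  {"dp": [-0.034,0,0],"twist": 0},
  {"dp": [0,0,0],"twist": 0.12},
  {"dp": [0,0,0],"twist": 0.12},
  {"dp": [0,0,0],"twist": 0.12},
  {"dp": [0,0,0],"twist": 0.12},
  {"dp": [0,0,0],"twist": 0.12},
  {"dp": [0,0,0],"twist": 0.12},
])

```text
clock: 18.0
ee_pos: [0.5654, -0.1096, 0.2136]
ee_rot: [[-0.762, 0.648, -0.0], [0.648, 0.762, 0.0], [0.0, -0.0, -1.0]]
contact_force: [0.4, 0.1, 0.1]
width: 0.0852
```

Emit:
carry_out([
  {"dp": [0,0,0],"twist": 0.12},
  {"dp": [0,0,0],"twist": 0.12},
  {"dp": [0,0,0],"twist": 0.12},
  {"dp": [0,0,0],"twist": 0.12},
  {"dp": [0,0,0],"twist": 0.12},
  {"dp": [0,0,0],"twist": 0.12},
  {"dp": [0,0,0],"twist": 0.12},
  {"dp": [0,0,0],"twist": 0},
  {"dp": [0,0,0],"twist": 0},
])

```text
clock: 18.75
ee_pos: [0.5654, -0.1094, 0.2137]
ee_rot: [[-0.036, 0.999, -0.0], [0.999, 0.036, -0.0], [-0.0, -0.0, -1.0]]
contact_force: [-0.2, 0.6, -0.3]
width: 0.0856
```

```bash
python3 - <<'E'
from h import *
st()
c,W=snap("side","side7");z=W[...,2]
m=np.zeros(z.shape,bool);m[322:348,200:235]=1;m&=(z>.097)&(z<.11)
print("gknob",W[m].mean(0),m.sum())
O=np.array([.5646,-.2562]);a=np.radians(1.4);R=np.array([[np.cos(a),-np.sin(a)],[np.sin(a),np.cos(a)]]);L=(W[...,:2]-O)@R
m=(abs(L[...,0])<.014)&(L[...,1]>.106)&(L[...,1]<.18)&(z>.03)&(z<.055)
print("dknob hopper y",m.sum(),np.percentile(L[m][:,1],[0,5,50,95,100]).round(3), L[m][:,0].mean())
plan([(.5612,-.113,.2,1.4),(.5612,-.113,.1,None)])
E
```

```text
18.75 [ 0.5654 -0.1094  0.2137] [[-0.036, 0.999, -0.0], [0.999, 0.036, -0.0], [-0.0, -0.0, -1.0]] [-17.7  25.5  32.2 108.4 -17.2  50.9  25. ] [-0.2  0.6 -0.3] 0.0856
gknob [ 0.46177416 -0.26034499  0.10357948] 83
dknob hopper y 55 [0.14  0.141 0.148 0.156 0.159] -0.0002421807816200265
twist first rows 1 twist 0.011
rows 1 dp [-0.0034, -0.0043, 0.0137] yaw 1.4
rows 3 dp [0.0, 0.0, 0.0333] yaw 1.4
```

Emit:
carry_out([
  {"dp": [-0.002,-0.0045,0.028],"twist": 0.01},
  {"dp": [0,0,0.028],"twist": 0},
  {"dp": [0,0,0.028],"twist": 0},
  {"dp": [0,0,0.029],"twist": 0},
  {"dp": [0,0,0],"twist": 0},
  {"dp": [0,0,0],"twist": 0},
])

```text
clock: 19.3
ee_pos: [0.5602, -0.112, 0.1001]
ee_rot: [[-0.023, 1.0, -0.003], [1.0, 0.023, 0.001], [0.001, -0.003, -1.0]]
contact_force: [0.7, -0.0, 0.6]
width: 0.0852
```

Emit:
carry_out([
  {"dp": [0,0,0],"twist": 0},
  {"dp": [0,0,0],"twist": 0},
  {"dp": [0,0,0],"twist": 0},
  {"dp": [0,0,0],"twist": 0},
  {"dp": [0,0,0],"twist": 0},
  {"dp": [0,0,0],"twist": 0},
  {"dp": [0,0,0],"twist": 0},
  {"dp": [0,0,0],"twist": 0},
  {"dp": [0,0,0],"twist": 0},
  {"dp": [0,0,0],"twist": 0},
], jaw=0)

```text
clock: 20.13
ee_pos: [0.5616, -0.112, 0.1022]
ee_rot: [[-0.022, 1.0, 0.002], [1.0, 0.022, 0.0], [0.0, 0.002, -1.0]]
contact_force: [-1.0, 0.7, 5.8]
width: 0.0238
```

Emit:
carry_out([
  {"dp": [0.01,0,0],"twist": 0},
  {"dp": [0.01,0,0],"twist": 0},
  {"dp": [0.01,0,0],"twist": 0},
  {"dp": [0.01,0,0],"twist": 0},
  {"dp": [0.01,0,0],"twist": 0},
  {"dp": [0.01,0,0],"twist": 0},
  {"dp": [0.01,0,0],"twist": 0},
  {"dp": [0.01,0,0],"twist": 0},
  {"dp": [0.01,0,0],"twist": 0},
  {"dp": [0.01,0,0],"twist": 0},
  {"dp": [0.01,0,0],"twist": 0},
  {"dp": [0.01,0,0],"twist": 0},
  {"dp": [0.01,0,0],"twist": 0},
  {"dp": [0.01,0,0],"twist": 0},
  {"dp": [0.008,0,0],"twist": 0},
  {"dp": [0,0,0],"twist": 0},
  {"dp": [0,0,0],"twist": 0},
  {"dp": [0,0,0],"twist": 0},
])

```text
clock: 21.63
ee_pos: [0.5579, 0.038, 0.1021]
ee_rot: [[-0.024, 1.0, 0.001], [1.0, 0.024, 0.002], [0.002, 0.001, -1.0]]
contact_force: [-2.3, 1.8, 10.1]
width: 0.0235
```

Emit:
carry_out([
  {"dp": [0.003,0,0],"twist": 0},
  {"dp": [0.003,0,0],"twist": 0},
  {"dp": [0,0,0],"twist": 0},
  {"dp": [0,0,0],"twist": 0},
  {"dp": [0,0,0],"twist": 0},
])

```text
clock: 22.05
ee_pos: [0.5578, 0.0388, 0.1021]
ee_rot: [[-0.021, 1.0, 0.002], [1.0, 0.021, -0.004], [-0.004, 0.002, -1.0]]
contact_force: [-1.0, -8.0, 8.8]
width: 0.0238
```

The drawer is at its stop, at the predicted knob position with an 8 N reaction. I'll let go, move clear and look inside.

Emit:
carry_out([
  {"dp": [0,0,0],"twist": 0},
  {"dp": [0,0,0],"twist": 0},
  {"dp": [0,0,0],"twist": 0},
  {"dp": [0,0,0],"twist": 0},
  {"dp": [0,0,0],"twist": 0},
  {"dp": [0,0,0],"twist": 0},
], jaw=1)

```text
clock: 22.55
ee_pos: [0.5574, 0.0426, 0.1007]
ee_rot: [[-0.023, 1.0, -0.0], [1.0, 0.023, 0.0], [0.0, -0.0, -1.0]]
contact_force: [-0.4, -0.0, -0.4]
width: 0.0854
```

Emit:
carry_out([
  {"dp": [0,0,-0.035],"twist": 0},
  {"dp": [0,0,-0.035],"twist": 0},
  {"dp": [0,0,-0.035],"twist": 0},
  {"dp": [0.035,0,0],"twist": 0},
  {"dp": [0.035,0,0],"twist": 0},
  {"dp": [0.035,0,0],"twist": 0},
  {"dp": [0.035,0,0],"twist": 0},
  {"dp": [0.035,0,0],"twist": 0},
  {"dp": [0,0,0],"twist": 0},
  {"dp": [0,0,0],"twist": 0},
])

```text
clock: 23.38
ee_pos: [0.5529, 0.2201, 0.2054]
ee_rot: [[-0.028, 1.0, -0.001], [1.0, 0.028, 0.0], [0.0, -0.001, -1.0]]
contact_force: [0.2, -0.4, -1.0]
width: 0.0851
```

```bash
python3 - <<'E'
from h import *
st()
O=np.array([.5646,-.2562]);a=np.radians(1.4);R=np.array([[np.cos(a),-np.sin(a)],[np.sin(a),np.cos(a)]])
ims=[]
for n in("top","side"):
  c,W=snap(n,n+"8");np.save(n+"8.npy",W);np.save(n+"8c.npy",c["color"])
  L=(W[...,:2]-O)@R;z=W[...,2]
  m=(abs(L[...,0])<.069)&(L[...,1]>.092)&(L[...,1]<.252)&(z>.017)&(z<.06)
  k,lab,stt,cen=cv2.connectedComponentsWithStats(m.astype(np.uint8))
  for i in range(1,k):
    if stt[i,4]>15:
      q=W[lab==i];print(n,stt[i].tolist(),q.mean(0).round(3),L[lab==i].mean(0).round(3),"z90",np.percentile(q[:,2],90).round(3))
  v,u=np.where(m); 
  print(n,"range",u.min(),u.max(),v.min(),v.max())
  cr=c["color"][180:260,290:390] if n=="top" else c["color"][210:320,220:330]
  ims.append(cv2.resize(cr,(400,440) if n!="top" else (400,320),interpolation=cv2.INTER_CUBIC))
h=max(i.shape[0] for i in ims);ims=[cv2.copyMakeBorder(i,0,h-i.shape[0],0,0,cv2.BORDER_CONSTANT) for i in ims]
cv2.imwrite("pics/dr.png",np.hstack(ims)[...,::-1])
E
```

```text
23.38 [0.5529 0.2201 0.2054] [[-0.028, 1.0, -0.001], [1.0, 0.028, 0.0], [0.0, -0.001, -1.0]] [-49.2  27.8  31.7 106.2 -18.4  51.2  -7.2] [ 0.2 -0.4 -1. ] 0.0851
top [372, 200, 3, 16, 28] [ 0.597 -0.16   0.052] [0.034 0.095] z90 0.059
top [356, 210, 14, 10, 106] [ 0.577 -0.129  0.037] [0.016 0.127] z90 0.044
top [373, 221, 3, 18, 29] [ 0.531 -0.162  0.054] [-0.031  0.095] z90 0.059
top [338, 223, 14, 10, 113] [ 0.537 -0.076  0.036] [-0.023  0.181] z90 0.043
top [356, 223, 12, 9, 105] [ 0.54  -0.127  0.037] [-0.022  0.13 ] z90 0.045
top range 322 376 196 241
side [260, 279, 13, 15, 133] [ 0.538 -0.083  0.038] [-0.022  0.174] z90 0.046
side range 251 300 268 295
```

View pics/dr.png

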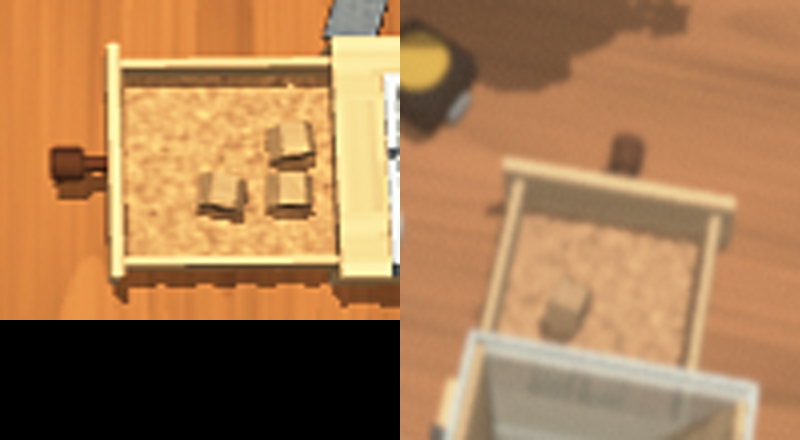

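The crop shows three blanks standing on flats, with their axes roughly along x, at crop pixels (222,195), (290,145) and (290,195). Next I'll get their top-flat centres and their yaw.

```bash
python3 - <<'E'
from h import *
O=np.array([.5646,-.2562]);a=np.radians(1.4);R=np.array([[np.cos(a),-np.sin(a)],[np.sin(a),np.cos(a)]])
for n in("top","side"):
  W=np.load(n+"8.npy");L=(W[...,:2]-O)@R;z=W[...,2]
  m=(abs(L[...,0])<.069)&(L[...,1]>.102)&(L[...,1]<.25)&(z>.035)&(z<.06)
  k,lab,s,_=cv2.connectedComponentsWithStats(m.astype(np.uint8))
  for i in range(1,k):
    if s[i,4]>10: q=W[lab==i];r=cv2.minAreaRect((q[:,:2]*1000).astype(np.float32));print(n,len(q),np.round(r[0],1),np.round(r[1],1),round(r[2],1),q.mean(0).round(4))
W=np.load("top8.npy");t=tray(W)
for i,j in((0,-.025),(0,.025),(.045,-.025),(.045,.025),(.045,0)):print(i,j,t(i,j).round(3))
E
```

```text
top 73 [ 578.3 -129.8] [24.  31.4] 9.8 [ 0.5777 -0.1295  0.0406]
top 68 [538.5 -78.1] [26.4 24.4] 74.5 [ 0.5385 -0.0773  0.0408]
top 69 [ 540.6 -128.1] [24.4 23.9] 87.7 [ 0.5407 -0.1282  0.0413]
side 92 [537.5 -79.4] [29.9 25.8] 88.4 [ 0.5373 -0.0815  0.0422]
tray [474.7 229.4] [277.4 179.7] 75.16439819335938
0 -0.025 [0.499 0.223]
0 0.025 [0.451 0.236]
0.045 -0.025 [0.51  0.267]
0.045 0.025 [0.462 0.279]
0.045 0 [0.486 0.273]
```

Emit:
carry_out([
  {"dp": [-0.0373,-0.003,0],"twist": 0},
  {"dp": [-0.0373,-0.003,0],"twist": 0},
  {"dp": [-0.0373,-0.003,0],"twist": 0},
  {"dp": [-0.0373,-0.003,0],"twist": 0},
  {"dp": [-0.0373,-0.003,0],"twist": 0},
  {"dp": [-0.0373,-0.003,0],"twist": 0},
  {"dp": [-0.0373,-0.003,0],"twist": 0},
  {"dp": [-0.0373,-0.003,0],"twist": 0},
  {"dp": [0,0,0],"twist": 0},
  {"dp": [0,0,0],"twist": 0},
  {"dp": [0,0,0],"twist": 0},
], jaw=0.6)

```text
clock: 24.4
ee_pos: [0.5357, -0.083, 0.2059]
ee_rot: [[-0.019, 1.0, -0.0], [1.0, 0.019, 0.001], [0.001, -0.0, -1.0]]
contact_force: [0.4, 0.3, 0.4]
width: 0.0515
```

```bash
sed -i 's/    m&=(z>.024)&(z<.034)/    m\&=(z>.024)\&(z<.034)\&(W[...,1]>.18)/' h.py; python3 - <<'E'
from h import *
st();c,W=snap("top","t9");t=tray(W)
for i,j in((-.045,0),(.045,-.02),(.045,.02),(.045,0)):print(i,j,t(i,j).round(3))
plan([(.538,-.079,.1,None)])
E
```

```text
24.4 [ 0.5357 -0.083   0.2059] [[-0.019, 1.0, -0.0], [1.0, 0.019, 0.001], [0.001, -0.0, -1.0]] [-22.8  23.5  34.8 113.3 -17.8  48.4  22.9] [0.4 0.3 0.4] 0.0515
tray [492.5 296.5] [138.7 180.4] 74.84600830078125
-0.045 0 [0.449 0.308]
0.045 -0.02 [0.531 0.265]
0.045 0.02 [0.541 0.304]
0.045 0 [0.536 0.285]
rows 3 dp [0.0009, 0.0007, 0.0353] yaw 1.2
```

Emit:
carry_out([
  {"dp": [0.001,0.001,0.035],"twist": 0},
  {"dp": [0.001,0,0.035],"twist": 0},
  {"dp": [0.001,0,0.035],"twist": 0},
  {"dp": [0,0,0],"twist": 0},
  {"dp": [0,0,0],"twist": 0},
])

```text
clock: 24.87
ee_pos: [0.5364, -0.0777, 0.0998]
ee_rot: [[-0.024, 1.0, -0.004], [1.0, 0.024, 0.0], [0.0, -0.004, -1.0]]
contact_force: [0.2, -0.3, 1.3]
width: 0.0511
```

Emit:
carry_out([
  {"dp": [0,0,0],"twist": 0},
  {"dp": [0,0,0],"twist": 0},
  {"dp": [0,0,0],"twist": 0},
  {"dp": [0,0,0],"twist": 0},
  {"dp": [0,0,0],"twist": 0},
  {"dp": [0,0,0],"twist": 0},
  {"dp": [0,0,0],"twist": 0},
  {"dp": [0,0,0],"twist": 0},
], jaw=0)

```text
clock: 25.53
ee_pos: [0.5387, -0.079, 0.1033]
ee_rot: [[-0.022, 1.0, 0.005], [1.0, 0.022, 0.001], [0.0, 0.005, -1.0]]
contact_force: [-1.0, 0.5, 7.4]
width: 0.0222
```

Emit:
carry_out([
  {"dp": [0,0,-0.03],"twist": 0},
  {"dp": [0,0,-0.035],"twist": 0},
  {"dp": [0,0,-0.035],"twist": 0},
  {"dp": [0,0,0],"twist": 0},
  {"dp": [0,0,0],"twist": 0},
])

```text
clock: 25.95
ee_pos: [0.5385, -0.0791, 0.2039]
ee_rot: [[-0.022, 1.0, 0.007], [1.0, 0.022, 0.001], [0.001, 0.007, -1.0]]
contact_force: [-0.8, 0.5, -0.6]
width: 0.0224
```

```bash
python3 - <<'E'
from h import *
st()
plan([(.535,.285,.2,None)])
E
```

```text
25.95 [ 0.5385 -0.0791  0.2039] [[-0.022, 1.0, 0.007], [1.0, 0.022, 0.001], [0.001, 0.007, -1.0]] [-23.4  23.8  35.1 113.3 -18.4  47.9  23.1] [-0.8  0.5 -0.6] 0.0224
rows 10 dp [0.0364, 0.0005, 0.0004] yaw 1.3
```

Emit:
carry_out([
  {"dp": [0.0364,0.0005,0],"twist": 0},
  {"dp": [0.0364,0.0005,0],"twist": 0},
  {"dp": [0.0364,0.0005,0],"twist": 0},
  {"dp": [0.0364,0.0005,0],"twist": 0},
  {"dp": [0.0364,0.0005,0],"twist": 0},
  {"dp": [0.0364,0.0005,0],"twist": 0},
  {"dp": [0.0364,0.0005,0],"twist": 0},
  {"dp": [0.0364,0.0005,0],"twist": 0},
  {"dp": [0.0364,0.0005,0],"twist": 0},
  {"dp": [0.0364,0.0005,0],"twist": 0},
  {"dp": [0,0,0.03],"twist": 0},
  {"dp": [0,0,0.03],"twist": 0},
  {"dp": [0,0,0.028],"twist": 0},
  {"dp": [0,0,0],"twist": 0},
  {"dp": [0,0,0],"twist": 0},
])

```text
clock: 27.2
ee_pos: [0.533, 0.2844, 0.1113]
ee_rot: [[-0.022, 1.0, -0.004], [1.0, 0.022, -0.002], [-0.002, -0.004, -1.0]]
contact_force: [0.6, -0.2, 0.7]
width: 0.0223
```

Emit:
carry_out([
  {"dp": [0,0,0],"twist": 0},
  {"dp": [0,0,0],"twist": 0},
  {"dp": [0,0,0],"twist": 0},
  {"dp": [0,0,0],"twist": 0},
], jaw=0.45)

```text
clock: 27.53
ee_pos: [0.5348, 0.2854, 0.1144]
ee_rot: [[-0.022, 1.0, 0.002], [1.0, 0.022, 0.002], [0.002, 0.002, -1.0]]
contact_force: [-0.2, -0.1, -0.1]
width: 0.0386
```

Emit:
carry_out([
  {"dp": [0,0,-0.03],"twist": 0},
  {"dp": [0,0,-0.03],"twist": 0},
  {"dp": [0,0,-0.03],"twist": 0},
  {"dp": [0,0,0],"twist": 0},
  {"dp": [0,0,0],"twist": 0},
])

```text
clock: 27.95
ee_pos: [0.5352, 0.2856, 0.2056]
ee_rot: [[-0.022, 1.0, 0.004], [1.0, 0.022, 0.004], [0.003, 0.004, -1.0]]
contact_force: [0.7, 0.2, -0.4]
width: 0.0385
```

```bash
python3 - <<'E'
from h import *
st();c,W=snap("side","s10");c,W=snap("top","t10")
plan([(.5595,-.1285,.2,None),(.5595,-.1285,.104,None)])
O=np.array([.5646,-.2562]);a=np.radians(1.4);R=np.array([[np.cos(a),-np.sin(a)],[np.sin(a),np.cos(a)]]);L=(W[...,:2]-O)@R;z=W[...,2]
m=(abs(L[...,0])<.069)&(L[...,1]>.102)&(L[...,1]<.25)&(z>.035)&(z<.06)
k,lab,s,_=cv2.connectedComponentsWithStats(m.astype(np.uint8))
for i in range(1,k):
  if s[i,4]>10: q=W[lab==i];print(len(q),q.mean(0).round(4))
E
```

```text
27.95 [0.5352 0.2856 0.2056] [[-0.022, 1.0, 0.004], [1.0, 0.022, 0.004], [0.003, 0.004, -1.0]] [-55.5  28.7  32.  104.8 -19.1  51.5 -13.5] [ 0.7  0.2 -0.4] 0.0385
rows 11 dp [-0.0376, 0.0015, 0.0002] yaw 1.3
rows 3 dp [0.0, 0.0, 0.032] yaw 1.3
68 [ 0.5778 -0.1298  0.0412]
69 [ 0.5406 -0.128   0.041 ]
```

View pics/s10.png

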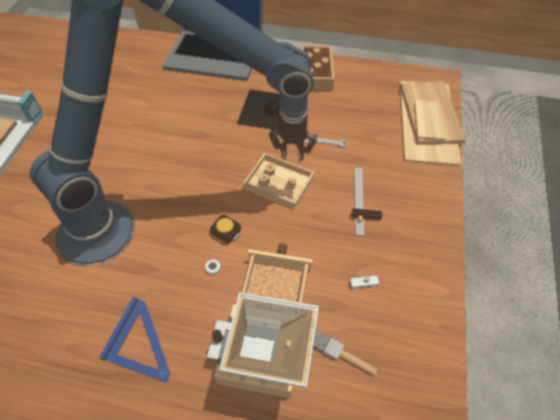

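Three blanks are in the tray around (265,175) and (290,183), and the hopper is empty with its plate shut. Next I'll take the last two together, face to face, 37 mm apart.

Emit:
carry_out([
  {"dp": [-0.0376,0.0015,0],"twist": 0},
  {"dp": [-0.0376,0.0015,0],"twist": 0},
  {"dp": [-0.0376,0.0015,0],"twist": 0},
  {"dp": [-0.0376,0.0015,0],"twist": 0},
  {"dp": [-0.0376,0.0015,0],"twist": 0},
  {"dp": [-0.0376,0.0015,0],"twist": 0},
  {"dp": [-0.0376,0.0015,0],"twist": 0},
  {"dp": [-0.0376,0.0015,0],"twist": 0},
  {"dp": [-0.0376,0.0015,0],"twist": 0},
  {"dp": [-0.0376,0.0015,0],"twist": 0},
  {"dp": [-0.0376,0.0015,0],"twist": 0},
  {"dp": [0,0,0],"twist": 0},
  {"dp": [0,0,0],"twist": 0},
  {"dp": [0,0,0],"twist": 0},
], jaw=0.95)

```text
clock: 29.22
ee_pos: [0.5592, -0.1275, 0.2016]
ee_rot: [[-0.022, 1.0, -0.003], [1.0, 0.022, 0.001], [0.001, -0.003, -1.0]]
contact_force: [-0.6, 0.8, 0.8]
width: 0.0812
```

```bash
python3 - <<'E'
from h import *
st()
plan([(.5595,-.1285,.104,None)])
E
```

```text
29.22 [ 0.5592 -0.1275  0.2016] [[-0.022, 1.0, -0.003], [1.0, 0.022, 0.001], [0.001, -0.003, -1.0]] [-17.5  26.8  34.7 109.3 -19.6  50.   28.4] [-0.6  0.8  0.8] 0.0812
rows 3 dp [-0.0003, 0.0001, 0.0325] yaw 1.2
```

Emit:
carry_out([
  {"dp": [0,0,0.025],"twist": 0},
  {"dp": [0,0,0.025],"twist": 0},
  {"dp": [0,0,0.025],"twist": 0},
  {"dp": [0,0,0.023],"twist": 0},
  {"dp": [0,0,0],"twist": 0},
  {"dp": [0,0,0],"twist": 0},
])

```text
clock: 29.72
ee_pos: [0.5592, -0.1261, 0.1037]
ee_rot: [[-0.025, 1.0, -0.003], [1.0, 0.025, 0.001], [0.001, -0.003, -1.0]]
contact_force: [0.5, -1.3, 1.2]
width: 0.0813
```

Emit:
carry_out([
  {"dp": [0,0,0],"twist": 0},
  {"dp": [0,0,0],"twist": 0},
  {"dp": [0,0,0],"twist": 0},
  {"dp": [0,0,0],"twist": 0},
  {"dp": [0,0,0],"twist": 0},
  {"dp": [0,0,0],"twist": 0},
  {"dp": [0,0,0],"twist": 0},
  {"dp": [0,0,0],"twist": 0},
  {"dp": [0,0,0],"twist": 0},
], jaw=0)

```text
clock: 30.47
ee_pos: [0.5597, -0.128, 0.1049]
ee_rot: [[-0.022, 1.0, -0.0], [1.0, 0.022, 0.0], [0.0, -0.0, -1.0]]
contact_force: [-0.7, -0.4, -0.1]
width: 0.0462
```

Emit:
carry_out([
  {"dp": [0,0,-0.02],"twist": 0},
  {"dp": [0,0,-0.025],"twist": 0},
  {"dp": [0,0,-0.025],"twist": 0},
  {"dp": [0,0,-0.03],"twist": 0},
  {"dp": [0,0,0],"twist": 0},
  {"dp": [0,0,0],"twist": 0},
])

```text
clock: 30.97
ee_pos: [0.5606, -0.1283, 0.2065]
ee_rot: [[-0.022, 1.0, 0.004], [1.0, 0.022, -0.0], [-0.0, 0.004, -1.0]]
contact_force: [-1.3, 1.3, -0.2]
width: 0.0461
```

```bash
python3 - <<'E'
from h import *
st();c,W=snap("top","t11");t=tray(W)
O=np.array([.5646,-.2562]);a=np.radians(1.4);R=np.array([[np.cos(a),-np.sin(a)],[np.sin(a),np.cos(a)]]);L=(W[...,:2]-O)@R;z=W[...,2]
m=(abs(L[...,0])<.069)&(L[...,1]>.102)&(L[...,1]<.25)&(z>.022)&(z<.06)
k,lab,s,_=cv2.connectedComponentsWithStats(m.astype(np.uint8))
for i in range(1,k):
  if s[i,4]>10: q=W[lab==i];print(len(q),q.mean(0).round(4))
q=t(-.01,.025);print(q)
plan([(*t(0.0,.0),.2,None)])
cv2.imwrite("pics/t11c.png",cv2.resize(c["color"][170:300,180:400],None,fx=3.5,fy=3.5,interpolation=cv2.INTER_CUBIC)[...,::-1])
E
```

```text
30.97 [ 0.5606 -0.1283  0.2065] [[-0.022, 1.0, 0.004], [1.0, 0.022, -0.0], [-0.0, 0.004, -1.0]] [-17.8  26.5  35.1 109.1 -19.6  50.2  28.5] [-1.3  1.3 -0.2] 0.0461
tray [492.5 296.7] [139.  180.5] 74.9474105834961
[0.48932724 0.32341674]
rows 11 dp [0.0387, -0.0053, 0.0005] yaw 1.3
```

View pics/t11c.png

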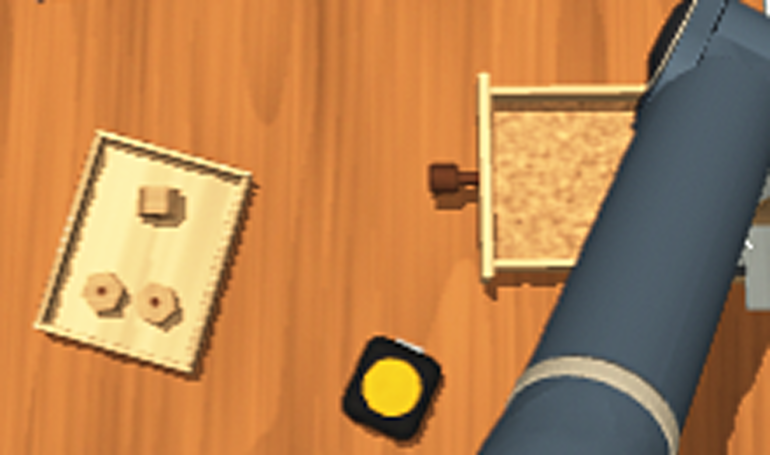

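Width 46 mm confirms that both blanks are held, and the drawer is empty. I'll place them in the tray's free corner.

Emit:
carry_out([
  {"dp": [0.0345,-0.004,0],"twist": 0},
  {"dp": [0.0345,-0.004,0],"twist": 0},
  {"dp": [0.0345,-0.004,0],"twist": 0},
  {"dp": [0.0345,-0.004,0],"twist": 0},
  {"dp": [0.0345,-0.004,0],"twist": 0},
  {"dp": [0.0345,-0.004,0],"twist": 0},
  {"dp": [0.0345,-0.004,0],"twist": 0},
  {"dp": [0.0345,-0.004,0],"twist": 0},
  {"dp": [0.0345,-0.004,0],"twist": 0},
  {"dp": [0.0345,-0.004,0],"twist": 0},
  {"dp": [0.0345,-0.004,0],"twist": 0},
  {"dp": [0,0,0],"twist": 0},
  {"dp": [0,0,0.03],"twist": 0},
  {"dp": [0,0,0.03],"twist": 0},
  {"dp": [0,0,0.034],"twist": 0},
  {"dp": [0,0,0],"twist": 0},
  {"dp": [0,0,0],"twist": 0},
])

```text
clock: 32.43
ee_pos: [0.506, 0.2496, 0.1087]
ee_rot: [[-0.022, 1.0, -0.005], [1.0, 0.022, -0.003], [-0.003, -0.005, -1.0]]
contact_force: [0.0, 0.2, -0.4]
width: 0.0457
```

Emit:
carry_out([
  {"dp": [0,0,0],"twist": 0},
  {"dp": [0,0,0],"twist": 0},
  {"dp": [0,0,0],"twist": 0},
  {"dp": [0,0,0],"twist": 0},
], jaw=0.75)

```text
clock: 32.77
ee_pos: [0.5079, 0.2505, 0.1121]
ee_rot: [[-0.022, 1.0, 0.002], [1.0, 0.022, 0.001], [0.001, 0.002, -1.0]]
contact_force: [-0.0, -0.8, 0.4]
width: 0.064
```

Emit:
carry_out([
  {"dp": [0,0,-0.03],"twist": 0},
  {"dp": [0,0,-0.03],"twist": 0},
  {"dp": [0,0,-0.03],"twist": 0},
  {"dp": [-0.03,0.005,0],"twist": 0},
  {"dp": [-0.03,0.005,0],"twist": 0},
  {"dp": [-0.03,0.005,0],"twist": 0},
  {"dp": [-0.03,0.005,0],"twist": 0},
  {"dp": [0,0,0],"twist": 0},
  {"dp": [0,0,0],"twist": 0},
])

```text
clock: 33.52
ee_pos: [0.5304, 0.1286, 0.2018]
ee_rot: [[-0.017, 1.0, 0.001], [1.0, 0.017, 0.001], [0.001, 0.001, -1.0]]
contact_force: [-0.2, 0.7, -0.0]
width: 0.0639
```

```bash
python3 - <<'E'
from h import *
st();c,W=snap("top","t12");t=tray(W)
plan([(.558,.038,.2,None),(.558,.038,.102,None)])
cv2.imwrite("pics/t12c.png",cv2.resize(c["color"][170:300,180:400],None,fx=3.5,fy=3.5,interpolation=cv2.INTER_CUBIC)[...,::-1])
E
```

```text
33.52 [0.5304 0.1286 0.2018] [[-0.017, 1.0, 0.001], [1.0, 0.017, 0.001], [0.001, 0.001, -1.0]] [-44.5  24.1  34.  113.1 -17.9  48.    0.4] [-0.2  0.7 -0. ] 0.0639
tray [492.3 295.5] [138.8 180.2] 74.63468933105469
rows 3 dp [-0.031, 0.0086, 0.0005] yaw 1.2
rows 3 dp [0.0, 0.0, 0.0327] yaw 1.2
```

View pics/t12c.png

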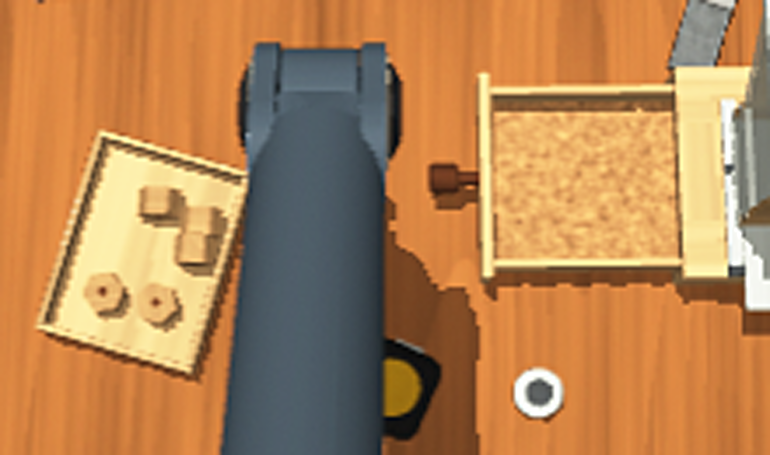

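All five blanks are in the tray and the drawer is empty. I'll grip the knob and push the drawer shut.

Emit:
carry_out([
  {"dp": [-0.03,0.0085,0],"twist": 0},
  {"dp": [-0.03,0.0085,0],"twist": 0},
  {"dp": [-0.03,0.0085,0],"twist": 0},
  {"dp": [0,0,0],"twist": 0},
  {"dp": [0,0,0.033],"twist": 0},
  {"dp": [0,0,0.033],"twist": 0},
  {"dp": [0,0,0.033],"twist": 0},
  {"dp": [0,0,0],"twist": 0},
  {"dp": [0,0,0],"twist": 0},
])

```text
clock: 34.32
ee_pos: [0.5568, 0.0427, 0.101]
ee_rot: [[-0.024, 1.0, -0.003], [1.0, 0.024, -0.0], [-0.0, -0.003, -1.0]]
contact_force: [0.1, -0.3, 0.2]
width: 0.0645
```

Emit:
carry_out([
  {"dp": [0,0,0],"twist": 0},
  {"dp": [0,0,0],"twist": 0},
  {"dp": [0,0,0],"twist": 0},
  {"dp": [0,0,0],"twist": 0},
  {"dp": [0,0,0],"twist": 0},
  {"dp": [0,0,0],"twist": 0},
  {"dp": [0,0,0],"twist": 0},
  {"dp": [0,0,0],"twist": 0},
], jaw=0)

```text
clock: 34.98
ee_pos: [0.5578, 0.0418, 0.1041]
ee_rot: [[-0.022, 1.0, 0.001], [1.0, 0.022, 0.002], [0.002, 0.001, -1.0]]
contact_force: [-3.4, -0.4, 9.2]
width: 0.0236
```

Emit:
carry_out([
  {"dp": [-0.01,0,0],"twist": 0},
  {"dp": [-0.01,0,0],"twist": 0},
  {"dp": [-0.01,0,0],"twist": 0},
  {"dp": [-0.01,0,0],"twist": 0},
  {"dp": [-0.01,0,0],"twist": 0},
  {"dp": [-0.01,0,0],"twist": 0},
  {"dp": [-0.01,0,0],"twist": 0},
  {"dp": [-0.01,0,0],"twist": 0},
  {"dp": [-0.01,0,0],"twist": 0},
  {"dp": [-0.01,0,0],"twist": 0},
  {"dp": [-0.01,0,0],"twist": 0},
  {"dp": [-0.01,0,0],"twist": 0},
  {"dp": [-0.01,0,0],"twist": 0},
  {"dp": [-0.01,0,0],"twist": 0},
  {"dp": [-0.01,0,0],"twist": 0},
  {"dp": [0,0,0],"twist": 0},
  {"dp": [0,0,0],"twist": 0},
  {"dp": [0,0,0],"twist": 0},
])

```text
clock: 36.48
ee_pos: [0.5615, -0.1097, 0.1041]
ee_rot: [[-0.021, 1.0, 0.003], [1.0, 0.021, -0.001], [-0.001, 0.003, -1.0]]
contact_force: [-2.7, -2.0, 9.7]
width: 0.0234
```

Emit:
carry_out([
  {"dp": [-0.004,0,0],"twist": 0},
  {"dp": [-0.004,0,0],"twist": 0},
  {"dp": [-0.003,0,0],"twist": 0},
  {"dp": [0,0,0],"twist": 0},
  {"dp": [0,0,0],"twist": 0},
  {"dp": [0,0,0],"twist": 0},
])

```text
clock: 36.98
ee_pos: [0.5618, -0.1182, 0.1041]
ee_rot: [[-0.023, 1.0, 0.002], [1.0, 0.023, 0.003], [0.003, 0.002, -1.0]]
contact_force: [-3.5, 2.9, 11.4]
width: 0.0233
```

Emit:
carry_out([
  {"dp": [-0.003,0,0],"twist": 0},
  {"dp": [-0.003,0,0],"twist": 0},
  {"dp": [0,0,0],"twist": 0},
  {"dp": [0,0,0],"twist": 0},
  {"dp": [0,0,0],"twist": 0},
])

```text
clock: 37.4
ee_pos: [0.562, -0.1189, 0.1041]
ee_rot: [[-0.026, 1.0, -0.001], [1.0, 0.026, 0.011], [0.011, -0.0, -1.0]]
contact_force: [-4.6, 12.6, 16.6]
width: 0.0234
```

The drawer is against its shut stop (13 N). I'll release, lift clear and check everything.

Emit:
carry_out([
  {"dp": [0,0,0],"twist": 0},
  {"dp": [0,0,0],"twist": 0},
  {"dp": [0,0,0],"twist": 0},
  {"dp": [0,0,0],"twist": 0},
  {"dp": [0,0,0],"twist": 0},
  {"dp": [0,0,0],"twist": 0},
], jaw=1)

```text
clock: 37.9
ee_pos: [0.5612, -0.1259, 0.1018]
ee_rot: [[-0.021, 1.0, -0.0], [1.0, 0.021, -0.0], [-0.0, -0.0, -1.0]]
contact_force: [-0.3, -0.3, -0.1]
width: 0.0856
```

Emit:
carry_out([
  {"dp": [0,0,-0.035],"twist": 0},
  {"dp": [0,0,-0.035],"twist": 0},
  {"dp": [0,0,-0.035],"twist": 0},
  {"dp": [0,0,-0.035],"twist": 0},
  {"dp": [0.03,0,0],"twist": 0},
  {"dp": [0.03,0,0],"twist": 0},
  {"dp": [0.03,0,0],"twist": 0},
  {"dp": [0.03,0,0],"twist": 0},
  {"dp": [0,0,0],"twist": 0},
  {"dp": [0,0,0],"twist": 0},
  {"dp": [0,0,0],"twist": 0},
])

```text
clock: 38.82
ee_pos: [0.5585, -0.0062, 0.2418]
ee_rot: [[-0.021, 1.0, -0.0], [1.0, 0.021, -0.001], [-0.001, -0.0, -1.0]]
contact_force: [0.1, 0.7, 0.7]
width: 0.0855
```

```bash
python3 - <<'E'
from h import *
st()
c,W=snap("side","s13");z=W[...,2]
O=np.array([.5646,-.2562]);a=np.radians(1.4);R=np.array([[np.cos(a),-np.sin(a)],[np.sin(a),np.cos(a)]]);L=(W[...,:2]-O)@R
m=np.zeros(z.shape,bool);m[322:348,200:235]=1;m&=(z>.097)&(z<.11)
print("gknob",W[m].mean(0),m.sum())
m=(abs(L[...,0])<.014)&(L[...,1]>.106)&(L[...,1]<.18)&(z>.03)&(z<.055)
print("dknob hopper y",m.sum(),np.percentile(L[m][:,1],[0,5,50,95,100]).round(3))
t=tray(snap("top","t13")[1])
cv2.imwrite("pics/s13c.png",cv2.resize(c["color"][120:400,180:400],None,fx=2.1,fy=2.1,interpolation=cv2.INTER_CUBIC)[...,::-1])
E
```

```text
38.82 [ 0.5585 -0.0062  0.2418] [[-0.021, 1.0, -0.0], [1.0, 0.021, -0.001], [-0.001, -0.0, -1.0]] [-30.4  22.   34.3 109.3 -15.2  53.2  12.4] [0.1 0.7 0.7] 0.0855
gknob [ 0.46168184 -0.26002376  0.10319599] 81
dknob hopper y 24 [0.138 0.139 0.143 0.148 0.149]
tray [492.2 295.5] [138.8 180. ] 74.40379333496094
```

View pics/s13c.png

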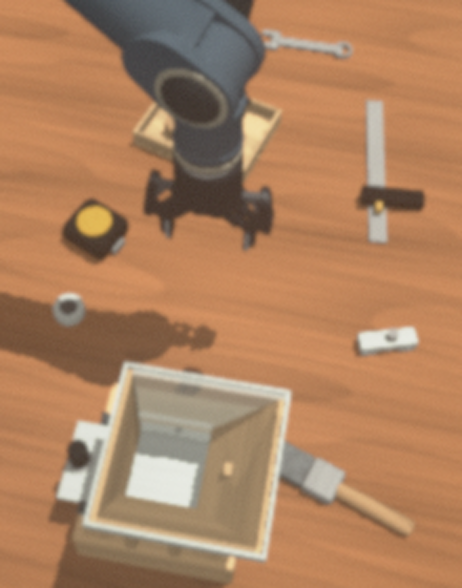

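```bash
python3 -c "
from h import *
W=snap('top','t14')[1]; z=W[...,2]; p=np.array([.4922,.2955]); a=np.radians(74.4)
L=(W[...,:2]-p); i=L@[np.sin(a),-np.cos(a)]; j=L@[np.cos(a),np.sin(a)]
m=(abs(i)<.08)&(abs(j)<.06)&(z>.022)&(z<.06)
k,lab,s,_=cv2.connectedComponentsWithStats(m.astype(np.uint8))
for n in range(1,k):
  if s[n,4]>8: print(s[n,4],i[lab==n].mean().round(3),j[lab==n].mean().round(3),z[lab==n].mean().round(3))
print(env.finish_job())"
```

```text
292 0.031 -0.026 0.034
103 -0.044 0.021 0.029
96 -0.04 -0.024 0.03
the job is handed in; nothing more can be done
None
```

I ran the whole sequence and handed the job in at about 39 s of the 210 s allowed; the hand-in gave no verdict.

- **Strays:** I put the two loose blanks in the tray first. The tray was knocked a few centimetres aside during the run, so I measured its position again before the later placings.
- **Gate and drawer:** The gate went out to its end stop, with a 17 N reaction. All three hopper blanks fell. The gate then went home with a 14 N reaction, and the drawer came out to its stop.
- **Hopper blanks:** One went over singly and the last two were carried together. I then pushed the drawer shut, with a 13 N reaction.

**Last checks:**
- **Gate:** The knob is at x = 0.4617 m, its home stop.
- **Drawer:** The knob's end is at 148 mm in the hopper's frame, which is where it stands when shut.
- **Tray:** It measures 139 × 180 mm, close to its true size, so it stands flat. The depth check showed the two strays separately and one merged patch, about three blanks in area, where the other three were placed. An earlier picture had shown all five in the tray.
- **Hopper, bench and robot:** The hopper is empty, and no other tool showed any visible movement. The robot was clear of everything.

None of these checks failed. The cameras disagreed by about 3 mm on the strays. When gripping, the closed fingertips reached about 10 mm further than the nominal length and pressed lightly, up to 8 N, on the bench and the drawer floor.

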